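# Clip self-closing tweezers onto a gauge block

## Task

Pick up the self-closing tweezers by squeezing their finger plates so that the jaws open, lower the open jaws over the narrowest of the three gauge blocks, one jaw along each of its long sides and the block about midway along the jaws, and let go so that the tweezers grip it lying flat on the worktop. Leave that block where it lies, never touch it with the robot's own fingers, and do not disturb the other two blocks.

Things in the scene. Friction and masses are not known exactly. Their poses are not given: they have to be found in the camera images.
- tweezers: Steel self-closing tweezers with crossed arms, lying flat on the worktop: 162 mm long, 25 mm high, about 0.1 kg. x points along them from finger plates to jaws, y across (the squeezing direction), z up; origin on the underside, at the crossing. Squeezing the plates opens the jaws; held squeezed they stay open; let go, a spring shuts them.
- tweezers_grip (a point): Point to squeeze: midway between the two upright finger plates, 40 mm behind the origin (-x), 13 mm above the underside. Axes as body. Plates: 50 mm long in x (25 mm either way from here), 1 to 25 mm above the underside; 54 mm over their outer faces at rest, 28 mm squeezed to the stop. A dark bar 12 mm wide, 14 mm high lies between them.
- tweezers_jaws (a point): Point midway between the jaws, 4.5 mm above the underside, 93 mm ahead (+x) of tweezers_grip. Axes as body. Jaws: two upright flat bars parallel to x, each 5 mm thick, 1 to 14 mm above the underside; clear from 25 mm behind this point to 22 mm ahead, where they end. Gap between them: 2 mm at rest, 28 mm squeezed to the stop.
- tweezers_left (a joint): How far each arm of the tweezers is squeezed (both move alike), 0 at rest to 0.013 m at the stop. Jaw gap = 2 mm + twice this; width over the plates = 54 mm - twice this. Each plate needs 5 N at first, 8.3 N at the stop; any firmer grip simply holds it at the stop. Reads 0.005 with the 12 mm block in the jaws.
- gauge_block_3_centre (a point): Centre of the narrowest steel gauge block, the one to grip: 12 mm (its x) by 30 mm (its y, the long side) and 9 mm high (z, up), lying flat and loose on the worktop, centre 4.5 mm up. Its y axis lies within 21 degrees of the world x axis (its long sides run away from the robot), and the worktop on the robot's side of it is free for the tweezers.
- gauge_block_2_centre (a point): Centre of another steel gauge block, 20 mm (x) by 30 mm (y), 9 mm high, loose; to be left alone.
- gauge_block_1_centre (a point): Centre of the widest steel gauge block, 35 mm (x) by 30 mm (y), 9 mm high, loose; to be left alone.
Things that resemble listed ones, but are neither listed nor needed, are in the scene too. Of the things shaped like the tweezers, the steel one is meant.

How it is judged:
By the outcome, as a careful person would: the job done as asked, in the order asked, and still so for the second after the job is handed in, with the robot touching nothing.
It also fails if it takes over 32 s, if anything falls off the work surface, if the arm or the gripper's body presses on something with over 40 N, if the wrist force passes 120 N, or if a joint passes its speed limit or range.

## Robot

A 6-joint arm with a two-finger parallel gripper is mounted at the origin on a cart in front of the work surface, level with it; the furniture and walls round the work are solid. World frame = base frame: x ahead of the robot, y to its left, z up, the work surface at z = 0. Lengths are in mm, angles in rad, forces in N, time in s.
With the tool pointing down it reaches from about 275 to 750 mm from the base axis. Payload 10.2 kg.
Tool frame: the origin (TCP) lies on the front face of the gripper's body, between the roots of the fingers; the fingertips stand 73 mm ahead of it and the grasp point (between the pads) lies 54 mm ahead of it; z points along the fingers, y is the line along which they close (so a half turn about z gives the same grasp; the last joint's range is limited). The gripper opens to 85 mm and grips with 20 to 120 N. Pads are 22 mm wide; open, the fingers measure 114 mm over their backs; the gripper's body (76 mm by 85 mm) begins 54 mm behind the grasp point. The pads swing forward as they close: fully open they stand 13 mm farther back than shut.
Start: joints at [-1.527, 0.313, 1.498, -0, 1.331, -0.223], TCP at [138.401, -506.435, 303.894] pointing down, gripper open.
Joint ranges: [-2.94, 2.94], [-0.97, 2.17], [0.19, 2.56], [-1.23, 4.37], [0.02, 3.11], [-2.88, 2.88]. Speed limits (rad/s): [2.39, 2.39, 3.01, 3.14, 3.14, 3.14].

## Interface

Orientations are given as a unit quaternion [w, x, y, z].
In Python, from rig import * gives the robot as it stands.
- The arm moves only by the tool step_arm, never from a script. Its argument "plan" is a list of rows, each an object with "offset": the shift along the tool's x, y, z in cm, a list of three; "rot": the turn, a rotation vector about the tool's x, y, z in degrees, a list of three; "gripper": the finger opening in cm, from 0 to 8.54. In form: [{"offset": [x, y, z], "rot": [wx, wy, wz], "gripper": gripper}, ...]. A call has 1 to 12 rows; each row is the pose to reach, as a shift and turn from the pose commanded when the call began, along the tool's axes at that moment; what a row does not reach only later rows make up. A row lasts 1/10 s, in which the tool goes at most 50 mm and 8.59 degrees, less where a joint would pass 70% of its speed; a pose out of reach is approached as far as the arm can. A call with a gripper value outside its range is refused whole. The fingers move at their own pace and stop on an object; "squeeze" is the grip in N (left out, the last holds). Time passes only in rows, so rows that repeat a pose let the fingers close. It gives the time, the measured TCP pose, the force, the opening and the grip force at its end, in the units of the state.
- sense(): the state, without advancing time (a new reading comes with each control period).
- capture(name): name is "scene" or "top" or "wrist"; returns a dict with "color" (400x640x3 uint8, red, green, blue), "depth" (400x640 float32, mm along the optical axis (not along the pixel's ray), 0 where there is no reading), "vertical_fov" (degrees; the focal length in pixels is half the picture's height over the tangent of half this angle, whatever the lens; pixels are square), "cx", "cy" (the principal point, pixels), "k1" (the pictures are not rectified: a ray, as slopes to the right and down, at radius r is drawn at 1 + k1 r^2 times it, then the intrinsics apply), "rvec" (rotation vector, rad) and "tvec" (3), from world to camera coordinates, as OpenCV has them; the wrist camera has in their place "mount" (4x4, takes a point from camera to tool coordinates, whose origin is the TCP and whose axes are the flange's). Camera axes: x right, y down, z forward; pixel columns grow to the right and rows downward; lengths in mm; the calibration is good to about 2 mm. A picture is of the moment at which its call begins: read the wrist's pose just before it.
- finish_job(): hands the job in; it is judged then, once.
The state is a dict: "time_s": time; "joints": joint angles; "dq": joint speeds; "tau": joint torques, N m; "eef_pos": TCP position; "ee_rot": TCP orientation; "force": force on the tool from outside, world axes, zero at the start; "wrist_torque": the same for the moment, N m; "grip_width": opening from 0.0 (shut) to 1.0 (fully open); "grip_force": force on a finger pad.
Only numpy, scipy, OpenCV 4.12 (cv2) and the standard library are available. Lean on these libraries where they do the work, as an engineer would, in place of code of your own. Each camera call takes 0.05 s, during which the arm holds its last target. There are 200 camera calls.

## Working session

There is one attempt and no reset: what is moved stays moved. The work goes in short steps, Python scripts to look and compute and a tool call to move; the robot and the scene stay as the last step left them, time stands still between calls to the robot, and variables do not carry over. Pictures are saved under pics/ and viewed, at most 10 in all, crops included, and the job is handed in when it is done.

Besides the shell and the picture viewer there is one more tool, called after "Request:" by a JSON object that holds its "op" and its "data", one argument or row to a line. step_arm: Moves the arm, as the interface text tells. Its arguments: {"type":"object","properties":{"plan":{"type":"array"},"squeeze":{"type":"number"}},"required":["plan"]}

```bash
mkdir -p pics; cat > h.py <<'E'
from rig import *
import numpy as np, cv2
from scipy.spatial.transform import Rotation as R
def K(c):
    f=c["color"].shape[0]/2/np.tan(np.radians(c["vertical_fov"])/2)
    return np.array([[f,0,c["cx"]],[0,f,c["cy"]],[0,0,1]]),np.array([c["k1"],0,0,0,0.])
def cam2world(c,s=None):
    T=np.eye(4)
    if "rvec" in c:
        Rm=cv2.Rodrigues(np.array(c["rvec"],float))[0]; T[:3,:3]=Rm.T; T[:3,3]=-Rm.T@np.array(c["tvec"],float).ravel(); return T
    q=s["ee_rot"]; T[:3,:3]=R.from_quat([q[1],q[2],q[3],q[0]]).as_matrix(); T[:3,3]=s["eef_pos"]
    return T@np.array(c["mount"])
def pix2w(c,uv,z,s=None):
    k,d=K(c); n=cv2.undistortPoints(np.array(uv,float).reshape(-1,1,2),k,d).reshape(-1,2)
    T=cam2world(c,s); r=np.c_[n,np.ones(len(n))]@T[:3,:3].T; o=T[:3,3]
    return o+r*((z-o[2])/r[:,2])[:,None]
def save(c,n): cv2.imwrite("pics/"+n,c["color"][:,:,::-1])
E
python3 - <<'E'
from h import *
import pickle
s=sense();print(s)
t=capture("top");save(t,"top.png");pickle.dump(t,open("top.pkl","wb"))
print({k:v for k,v in t.items() if k not in("color","depth")})
E
```

```text
{'time_s': 0.0, 'joints': array([-1.52737162e+00,  3.13426681e-01,  1.49842646e+00,  3.17058858e-06,
        1.33100667e+00, -2.23419801e-01]), 'dq': array([-0.00091305,  0.00103027, -0.00161071,  0.00141998,  0.00108215,
       -0.00039976]), 'tau': array([ 1.71507641e-04, -4.12271833e+01, -2.59743458e+01, -1.21250423e-04,
        4.12200388e-03,  7.57516290e-06]), 'eef_pos': array([ 138.40812168, -506.25536727,  303.35095113]), 'ee_rot': array([-6.30876625e-04,  9.91112299e-01,  1.33026351e-01,  5.84770919e-05]), 'force': array([ 0.81179322, -0.45477981, -0.25642315]), 'wrist_torque': array([-0.02045978,  0.02123921, -0.00822518]), 'grip_force': 0.0, 'grip_width': 0.9968095838105862}
{'vertical_fov': 56.249348832227845, 'cx': 321.01962148703956, 'cy': 199.50747769068758, 'k1': -0.06344167751912329, 'rvec': array([ 2.19973774, -2.17358253,  0.12266619]), 'tvec': array([-69.11887895, 512.41255275, 978.75874061])}
```

View pics/top.png

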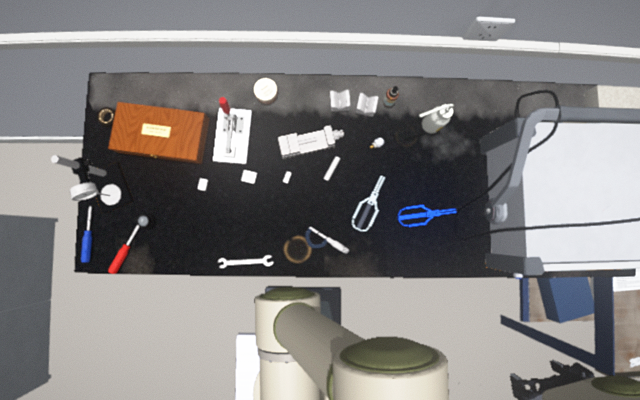

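The top view shows the steel tweezers at about (368,205) and a blue lookalike at (427,215). The candidate blocks are at (202,184), (249,176) and (287,177), with a longer bar at (332,168). I'll enlarge these to confirm which is which.

```bash
python3 - <<'E'
from h import *
import pickle
t=pickle.load(open("top.pkl","rb"))
im=t["color"][150:250,190:390,::-1]
cv2.imwrite("pics/crop.png",cv2.resize(im,None,fx=4,fy=4,interpolation=cv2.INTER_CUBIC))
g=t["color"].min(2)
for x0,y0,x1,y1 in[(190,170,215,198),(236,164,262,190),(278,166,297,188),(320,150,345,186),(345,170,390,235)]:
    m=(g[y0:y1,x0:x1]>90).astype(np.uint8)
    c=max(cv2.findContours(m,0,1)[0],key=cv2.contourArea).reshape(-1,2)+[x0,y0]
    w=pix2w(t,c,9)[:,:2].astype(np.float32); r=cv2.minAreaRect(w); print(c.mean(0),r)
E
```

```text
[202.21621622 183.83783784] ((552.748291015625, 261.5529479980469), (32.97079086303711, 27.255388259887695), 0.6865813136100769)
[248.52083333 176.35416667] ((575.628173828125, 135.09706115722656), (40.84884262084961, 35.27029037475586), 76.65825653076172)
[286.77419355 176.74193548] ((575.9940185546875, 30.646873474121094), (17.787525177001953, 35.12330627441406), 69.44756317138672)
[331.42592593 168.        ] ((601.8615112304688, -90.9269790649414), (17.474958419799805, 73.50924682617188), 62.576751708984375)
[369.3828125 204.5546875] ((507.8162536621094, -198.912841796875), (58.465885162353516, 165.0549774169922), 63.66084671020508)
```

View pics/crop.png

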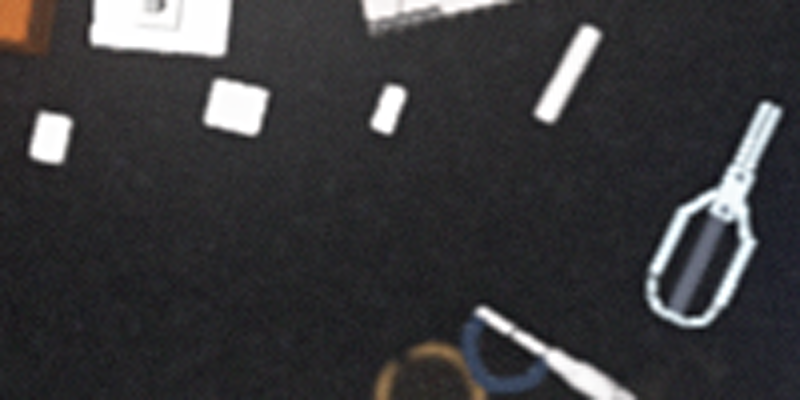

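```bash
cat >> h.py <<'E'
def move(x,y,z,yaw,s=None):
    "offset (cm) / rotvec (deg) from measured pose to TCP at x,y,z, tool z down, tool x at yaw deg"
    s=s or sense(); q=s["ee_rot"]; A=R.from_quat([q[1],q[2],q[3],q[0]])
    B=R.from_euler('z',yaw,degrees=True)*R.from_euler('x',180,degrees=True)
    print("offset",np.round(A.inv().apply(np.array([x,y,z])-s["eef_pos"])/10,3),"rot",np.round((A.inv()*B).as_rotvec(degrees=True),2))
E
python3 - <<'E'
from h import *
move(440,-180,260,-25)
s=sense();c=capture("wrist");print(np.round(c["mount"],2),c["vertical_fov"])
E
```

```text
offset [ 37.695 -23.514   4.373] rot [-7.000e-02  1.000e-02  4.029e+01]
[[  0.    -0.96  -0.27  67.48]
 [  1.    -0.     0.    -0.76]
 [ -0.    -0.27   0.96 -70.25]
 [  0.     0.     0.     1.  ]] 67.75848134863207
```

Request:
{"op": "step_arm", "data": {
  "plan": [
    {"offset":[37.7,-23.5,4.4],"rot":[0,0,40.3],"gripper":8.5},
    {"offset":[37.7,-23.5,4.4],"rot":[0,0,40.3],"gripper":8.5},
    {"offset":[37.7,-23.5,4.4],"rot":[0,0,40.3],"gripper":8.5},
    {"offset":[37.7,-23.5,4.4],"rot":[0,0,40.3],"gripper":8.5},
    {"offset":[37.7,-23.5,4.4],"rot":[0,0,40.3],"gripper":8.5},
    {"offset":[37.7,-23.5,4.4],"rot":[0,0,40.3],"gripper":8.5},
    {"offset":[37.7,-23.5,4.4],"rot":[0,0,40.3],"gripper":8.5},
    {"offset":[37.7,-23.5,4.4],"rot":[0,0,40.3],"gripper":8.5},
    {"offset":[37.7,-23.5,4.4],"rot":[0,0,40.3],"gripper":8.5},
    {"offset":[37.7,-23.5,4.4],"rot":[0,0,40.3],"gripper":8.5},
    {"offset":[37.7,-23.5,4.4],"rot":[0,0,40.3],"gripper":8.5},
    {"offset":[37.7,-23.5,4.4],"rot":[0,0,40.3],"gripper":8.5}
  ]
}}

```text
time_s: 1.3
eef_pos: [439.8, -180.6, 259.7]
ee_rot: [0.0, 0.976, -0.216, -0.0]
force: [-0.5, -0.3, 0.1]
grip_width: 0.998
grip_force: 0.0
```

```bash
python3 - <<'E'
from h import *
import pickle
s=sense();c=capture("wrist");pickle.dump((s,c),open("w1.pkl","wb"));save(c,"w1.png")
print(s["time_s"],s["eef_pos"],s["ee_rot"],s["joints"])
E
```

```text
1.3 [ 439.82071022 -180.6100094   259.72227657] [ 2.67784678e-05  9.76312908e-01 -2.16363162e-01 -2.95642766e-04] [-6.36646847e-01  2.46069142e-01  1.70726117e+00 -3.11729215e-04
  1.18878084e+00  1.37044148e+00]
```

View pics/w1.png

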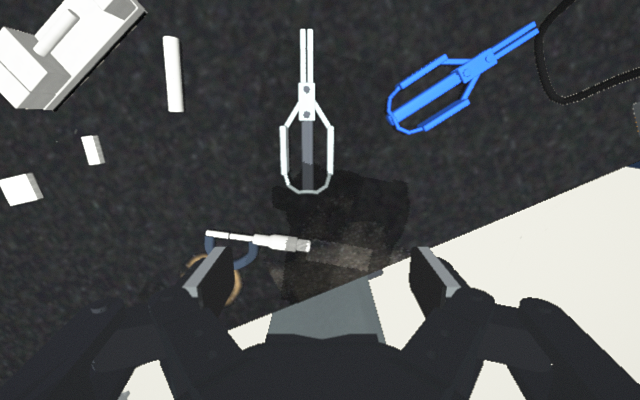

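The wrist view shows the steel tweezers at (307,110), with the jaws up (tips at row 30) and the plates below. The dark bar lies between the plates. The narrow block is at (92,150). I'll crop both to get pixel positions.

```bash
python3 - <<'E'
from h import *
import pickle
s,c=pickle.load(open("w1.pkl","rb"));im=c["color"][:,:,::-1]
a=cv2.resize(im[20:200,265:350],None,fx=3.3,fy=3.3,interpolation=cv2.INTER_CUBIC)
b=cv2.resize(im[125:175,70:115],None,fx=10,fy=10,interpolation=cv2.INTER_CUBIC)
o=np.zeros((600,760,3),np.uint8);o[:a.shape[0],:a.shape[1]]=a;o[:500,300:750]=b
cv2.imwrite("pics/c2.png",o)
g=c["color"].min(2).astype(int)
for r in (32,40,50,60,70,80,125,135,145,155,165,175,190,193): 
    x=np.where(g[r,265:350]>110)[0]+265; print(r,x.min() if len(x) else 0,x.max() if len(x) else 0)
E
```

```text
32 300 312
40 300 312
50 300 312
60 300 312
70 300 312
80 300 312
125 281 331
135 279 333
145 280 333
155 280 333
165 280 333
175 283 330
190 293 321
193 298 317
```

View pics/c2.png

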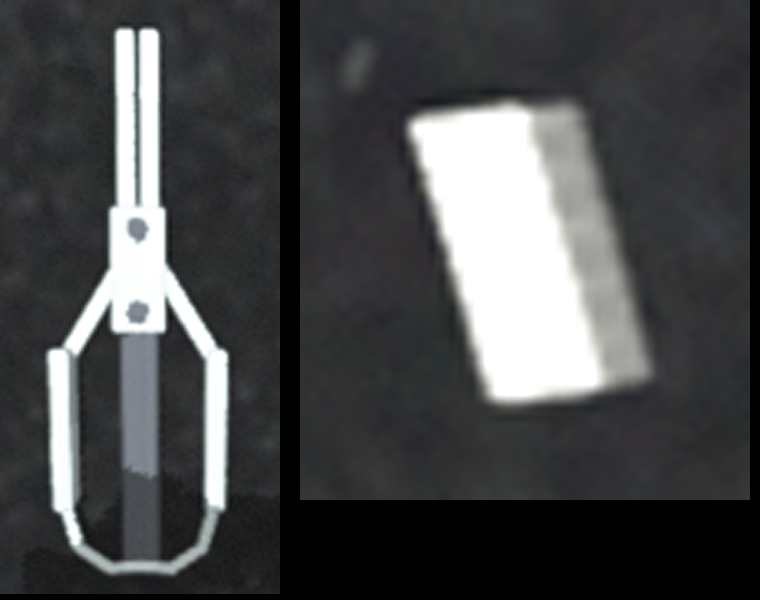

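```bash
python3 - <<'E'
from h import *
import pickle
s,c=pickle.load(open("w1.pkl","rb"));k=3.3
f=lambda p:[[265+(x)/k-.35,20+y/k-.35] for x,y in p]
P=pix2w(c,f([(47,350),(227,350),(54,511),(226,511)]),25,s);print(P.round(1))
J=pix2w(c,f([(115,29),(159,29),(117,205),(159,205)]),14,s);print(J.round(1))
g=P.mean(0);jt=J[:2].mean(0);jb=J[2:].mean(0)
print("grip",g,"plate w",np.linalg.norm(P[0]-P[1]),np.linalg.norm(P[2]-P[3]),"len",np.linalg.norm(P[0]-P[2]))
d=jt-g;print("tip dist(115)",np.hypot(d[0],d[1]),"yaw",np.degrees(np.arctan2(d[1],d[0])),"jaw yaw",np.degrees(np.arctan2(*(jt-jb)[1::-1])))
q=[(408,120),(530,105),(605,390),(490,405)]
B=pix2w(c,[[70+(x-300)/10-.45,125+y/10-.45] for x,y in q],9,s);b=B.mean(0);e=(B[0]+B[1]-B[2]-B[3])/2
print("block",B.round(1),b,"L",np.hypot(e[0],e[1]),"W",np.linalg.norm(B[0]-B[1]),"yaw",np.degrees(np.arctan2(e[1],e[0])))
# depth check
print(c["depth"][60:70:5,300:314])
move(g[0],g[1],120,-26)
E
```

```text
[[ 510.2 -167.2   25. ]
 [ 487.2 -216.4   25. ]
 [ 465.3 -146.7   25. ]
 [ 442.5 -195.8   25. ]]
[[ 582.9 -224.7   14. ]
 [ 577.5 -236.2   14. ]
 [ 539.5 -204.2   14. ]
 [ 534.2 -215.7   14. ]]
grip [ 476.31473397 -181.53314344   25.        ] plate w 54.30183764566022 54.16261772871681 len 49.31536135099313
tip dist(115) 114.80994920128495 yaw -25.222317694585673 jaw yaw -25.34547091804193
block [[591.6  33.    9. ]
 [587.1  19.9   9. ]
 [558.5  30.9   9. ]
 [562.6  43.6   9. ]] [574.95999311  31.84466125   9.        ] L 30.78109238368782 W 13.786884592771177 yaw -20.54985951254535
[[303.6102  290.06924 288.5926  288.1467  289.89816 288.5573  302.74594
  303.61523 290.10446 289.45413 289.47894 289.2451  289.82132 302.62692]
 [301.44617 291.14993 289.33142 290.63272 290.97952 289.9383  301.21252
  303.23044 292.41736 289.53503 290.32852 291.278   291.4613  302.8318 ]]
offset [ 3.348 -1.514 13.984] rot [0.01 0.01 0.94]
```

Request:
{"op": "step_arm", "data": {
  "plan": [
    {"offset":[3.35,-1.5,5],"rot":[0,0,0.3],"gripper":8.5},
    {"offset":[3.35,-1.5,9],"rot":[0,0,0.3],"gripper":8.5},
    {"offset":[3.35,-1.5,12.5],"rot":[0,0,0.3],"gripper":8.5},
    {"offset":[3.35,-1.5,14],"rot":[0,0,0.3],"gripper":8.5},
    {"offset":[3.35,-1.5,15],"rot":[0,0,0.3],"gripper":8.5},
    {"offset":[3.35,-1.5,15],"rot":[0,0,0.3],"gripper":8.5}
  ]
}}

```text
time_s: 1.95
eef_pos: [476.2, -181.6, 109.4]
ee_rot: [-0.0, 0.976, -0.22, -0.001]
force: [-0.1, 0.4, -0.2]
grip_width: 0.992
grip_force: 0.0
```

```bash
python3 - <<'E'
from h import *
s=sense();c=capture("wrist");save(c,"w2.png")
print(s["time_s"],s["eef_pos"],s["force"]); move(476.3,-181.5,75,-25.3,s)
E
```

```text
1.95 [ 476.17895969 -181.64358543  109.35011368] [-0.13079676  0.36296439 -0.23556207]
offset [ 0.009 -0.018  3.435] rot [-0.01  0.08 -0.1 ]
```

View pics/w2.png

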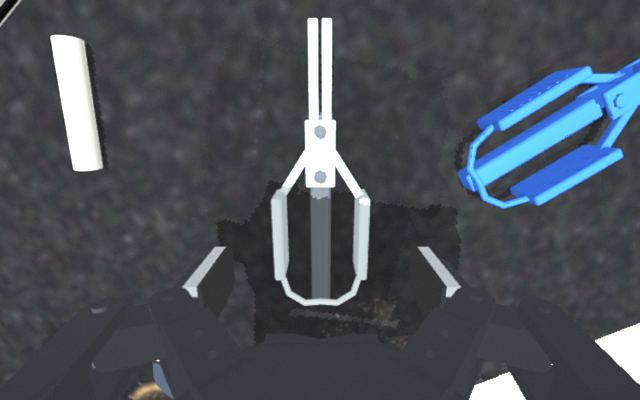

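Tweezers (column 320) sit midway between the pads (columns 225 and 418). I'll go down and squeeze.

Request:
{"op": "step_arm", "data": {
  "plan": [
    {"offset":[0,0,1.5],"rot":[0,0,0],"gripper":8.5},
    {"offset":[0,0,2.8],"rot":[0,0,0],"gripper":8.5},
    {"offset":[0,0,3.5],"rot":[0,0,0],"gripper":8.5},
    {"offset":[0,0,3.5],"rot":[0,0,0],"gripper":8.5},
    {"offset":[0,0,3.5],"rot":[0,0,0],"gripper":5},
    {"offset":[0,0,3.5],"rot":[0,0,0],"gripper":4},
    {"offset":[0,0,3.5],"rot":[0,0,0],"gripper":3},
    {"offset":[0,0,3.5],"rot":[0,0,0],"gripper":1.5},
    {"offset":[0,0,3.5],"rot":[0,0,0],"gripper":1.5},
    {"offset":[0,0,3.5],"rot":[0,0,0],"gripper":1.5},
    {"offset":[0,0,3.5],"rot":[0,0,0],"gripper":1.5},
    {"offset":[0,0,3.5],"rot":[0,0,0],"gripper":1.5}
  ],
  "squeeze": 40
}}

```text
time_s: 3.2
eef_pos: [477.1, -181.1, 76.4]
ee_rot: [0.0, 0.976, -0.219, 0.001]
force: [-3.5, 2.7, 14.8]
grip_width: 0.301
grip_force: 38.6
```

Request:
{"op": "step_arm", "data": {
  "plan": [
    {"offset":[0,0,0],"rot":[0,0,0],"gripper":1.5},
    {"offset":[0,0,0],"rot":[0,0,0],"gripper":1.5},
    {"offset":[0,0,0],"rot":[0,0,0],"gripper":1.5}
  ]
}}

```text
time_s: 3.5
eef_pos: [477.1, -181.1, 76.4]
ee_rot: [0.0, 0.976, -0.219, 0.001]
force: [-4.8, 1.8, 14.6]
grip_width: 0.299
grip_force: 38.6
```

```bash
python3 - <<'E'
from h import *
import pickle
s=sense();c=capture("wrist");pickle.dump((s,c),open("w3.pkl","wb"));save(c,"w3.png")
print(s["time_s"],s["eef_pos"],s["force"],s["grip_width"]*85.4)
E
```

```text
3.5 [ 477.09751021 -181.06116496   76.43803948] [-4.81314485  1.8041181  14.58424894] 25.507042861328408
```

View pics/w3.png

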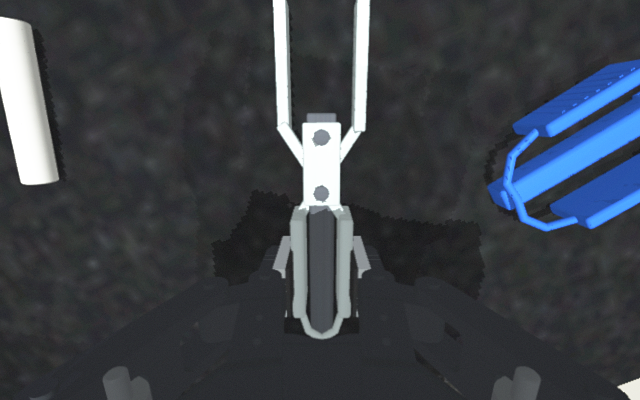

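Jaws are open (bars at columns 281 and 362), with the plates held between the pads. Lifting.

Request:
{"op": "step_arm", "data": {
  "plan": [
    {"offset":[0,0,-0.5],"rot":[0,0,0],"gripper":1.5},
    {"offset":[0,0,-1.5],"rot":[0,0,0],"gripper":1.5},
    {"offset":[0,0,-3.5],"rot":[0,0,0],"gripper":1.5},
    {"offset":[0,0,-5.5],"rot":[0,0,0],"gripper":1.5},
    {"offset":[0,0,-7],"rot":[0,0,0],"gripper":1.5},
    {"offset":[0,0,-7],"rot":[0,0,0],"gripper":1.5},
    {"offset":[0,0,-7],"rot":[0,0,0],"gripper":1.5}
  ]
}}

```text
time_s: 4.25
eef_pos: [476.7, -180.8, 144.8]
ee_rot: [0.0, 0.976, -0.219, 0.0]
force: [0.1, -0.2, -1.6]
grip_width: 0.298
grip_force: 40.1
```

```bash
python3 - <<'E'
from h import *
import pickle
s=sense();c=capture("wrist");pickle.dump((s,c),open("w4.pkl","wb"));save(c,"w4.png")
t=cam2world(c,s)
print(s["time_s"],s["eef_pos"],s["ee_rot"],s["force"],s["grip_width"]*85.4)
# depth cloud in tool frame of tweezers (jaw rows etc.)
k,d=K(c);D=c["depth"]
v,u=np.mgrid[0:400,0:640];n=cv2.undistortPoints(np.c_[u.ravel(),v.ravel()].astype(float).reshape(-1,1,2),k,d).reshape(-1,2)
P=(np.c_[n,np.ones(len(n))]*D.reshape(-1,1))@t[:3,:3].T+t[:3,3]
P=P.reshape(400,640,3);g=c["color"].min(2)
for r in (5,20,40,60,80,100,120,150,180,200):
    x=np.where((g[r]>100)&(np.abs(np.arange(640)-320)<70))[0]
    if len(x): 
        zz=P[r,x,2]; print(r,x.min(),x.max(),"z med/95",np.median(zz).round(1),np.percentile(zz,95).round(1), P[r,int(x.mean())].round(0))
E
```

```text
4.25 [ 476.69900211 -180.83501301  144.79984631] [ 3.57353230e-07  9.75702564e-01 -2.19099303e-01  4.82623969e-05] [ 0.12984343 -0.17958909 -1.56932947] 25.425826320393398
5 273 369 z med/95 82.3 83.3 [ 600. -239.    0.]
20 273 369 z med/95 82.1 84.0 [ 592. -235.    0.]
40 274 368 z med/95 81.9 83.4 [ 581. -230.   -1.]
60 275 367 z med/95 82.1 83.3 [ 570. -225.    1.]
80 276 366 z med/95 82.3 83.2 [ 559. -219.    1.]
100 276 366 z med/95 81.9 82.9 [ 547. -214.    0.]
120 277 365 z med/95 72.6 83.2 [ 536. -209.   71.]
150 291 348 z med/95 87.6 89.1 [ 525. -203.   88.]
180 303 339 z med/95 88.3 89.0 [ 513. -198.   89.]
200 303 339 z med/95 88.3 90.1 [ 506. -195.   91.]
```

View pics/w4.png

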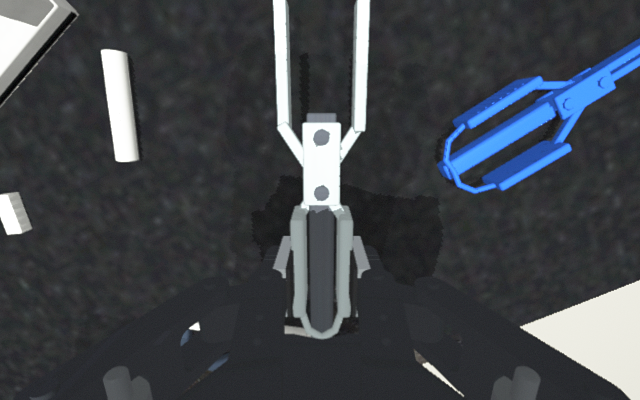

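Tweezers are held level, with the jaw tops at z≈82 all along and the jaws symmetric about column 321. Next I'll move above the narrow block.

```bash
python3 - <<'E'
from h import *
import pickle
s,c=pickle.load(open("w4.pkl","rb"))
A=R.from_quat(np.roll(s["ee_rot"],-1))
for uv in[(321,5),(321,100)]: print(A.inv().apply(pix2w(c,[uv],82.2,s)[0]-s["eef_pos"]))
y=np.radians(-20.5);b=np.array([575,31.8]);g=b-93*np.array([np.cos(y),np.sin(y)])
print(g);move(*g,145,-20.5)
E
```

```text
[109.79351031   0.15335238  62.61020095]
[73.97422315  0.1524352  62.60682192]
[487.8894864   64.36928646]
offset [ -9.452 -22.643  -0.055] rot [-0.01  0.06 -4.81]
```

Request:
{"op": "step_arm", "data": {
  "plan": [
    {"offset":[-1.3,-3.2,0],"rot":[0,0,-1],"gripper":1.5},
    {"offset":[-2.6,-6.4,0],"rot":[0,0,-2],"gripper":1.5},
    {"offset":[-4,-9.6,0],"rot":[0,0,-3],"gripper":1.5},
    {"offset":[-5.4,-12.8,0],"rot":[0,0,-4],"gripper":1.5},
    {"offset":[-6.7,-16,0],"rot":[0,0,-4.8],"gripper":1.5},
    {"offset":[-8,-19.2,0],"rot":[0,0,-4.8],"gripper":1.5},
    {"offset":[-9,-21.5,0],"rot":[0,0,-4.8],"gripper":1.5},
    {"offset":[-9.45,-22.65,0],"rot":[0,0,-4.8],"gripper":1.5},
    {"offset":[-9.45,-22.65,0],"rot":[0,0,-4.8],"gripper":1.5},
    {"offset":[-9.45,-22.65,0],"rot":[0,0,-4.8],"gripper":1.5},
    {"offset":[-9.45,-22.65,0],"rot":[0,0,-4.8],"gripper":1.5}
  ]
}}

```text
time_s: 5.4
eef_pos: [488.3, 63.1, 144.7]
ee_rot: [0.0, 0.984, -0.179, -0.0]
force: [1.4, 0.6, -0.5]
grip_width: 0.293
grip_force: 40.1
```

```bash
python3 - <<'E'
from h import *
import pickle
s=sense();c=capture("wrist");pickle.dump((s,c),open("w5.pkl","wb"))
im=c["color"][0:220,210:430,::-1]
cv2.imwrite("pics/w5.png",cv2.resize(im,(600,600),interpolation=cv2.INTER_CUBIC))
print(s["time_s"],s["eef_pos"],s["ee_rot"],s["force"],s["grip_width"]*85.4)
A=R.from_quat(np.roll(s["ee_rot"],-1))
g=c["color"].min(2)[:, :]
m=np.zeros_like(g);m[0:125,292:350]=(g[0:125,292:350]>120)
C=max(cv2.findContours(m,0,1)[0],key=cv2.contourArea).reshape(-1,2);print(C.min(0),C.max(0))
E
```

```text
5.4 [488.29398622  63.12695964 144.72939512] [ 1.00367390e-04  9.83897734e-01 -1.78732255e-01 -1.38338371e-04] [ 1.35596304  0.62245149 -0.49150846] 25.05787820728067
[309  51] [328 101]
```

View pics/w5.png

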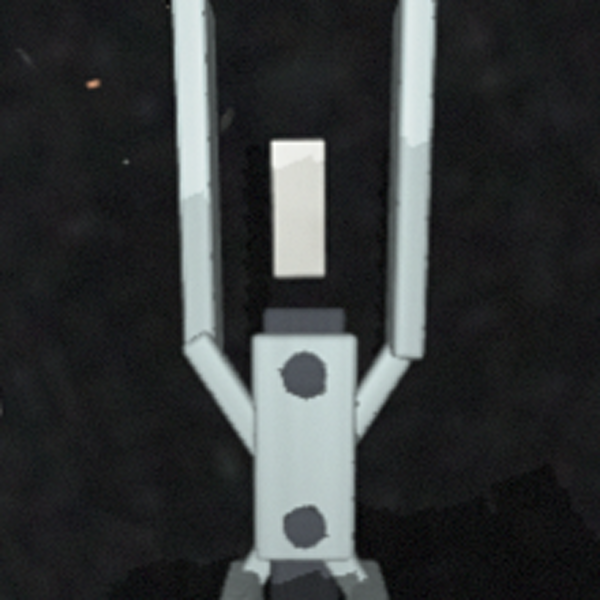

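The block sits between the open jaws and is parallel to them (crop corners (271,140) to (326,277)). Computing the residual in the tool frame.

```bash
python3 - <<'E'
from h import *
import pickle
s,c=pickle.load(open("w5.pkl","rb"));A=R.from_quat(np.roll(s["ee_rot"],-1))
k=220/600;uv=[[210+x*k-.3,y*k-.3] for x,y in[(271,140),(325,139),(326,276),(273,277)]]
T=A.inv().apply(pix2w(c,uv,9,s)-s["eef_pos"]);print(T.round(1),T.mean(0))
e=(T[0]+T[1]-T[2]-T[3])/2;print("yaw in tool",np.degrees(np.arctan2(e[1],e[0])))
print(pix2w(c,uv,9,s).mean(0))
uv=[[210+x*k-.3,y*k-.3] for x,y in[(172,5),(436,5),(185,345),(424,355),(305,375)]]
print(A.inv().apply(pix2w(c,uv,82,s)-s["eef_pos"]).round(1))
E
```

```text
[[107.2  -7.6 135.7]
 [107.4   5.  135.7]
 [ 77.1   5.4 135.7]
 [ 76.8  -7.4 135.7]] [ 92.14412086  -1.13496065 135.70734507]
yaw in tool -0.5825724592754463
[574.90833924  31.76144034   9.        ]
[[111.1 -19.   62.7]
 [111.1  19.2  62.7]
 [ 63.1 -18.8  62.7]
 [ 61.6  19.3  62.7]
 [ 58.4   0.3  62.7]]
```

Request:
{"op": "step_arm", "data": {
  "plan": [
    {"offset":[-0.04,-0.04,0],"rot":[0,0,-0.6],"gripper":1.5},
    {"offset":[-0.04,-0.04,1.5],"rot":[0,0,-0.6],"gripper":1.5},
    {"offset":[-0.04,-0.04,3],"rot":[0,0,-0.6],"gripper":1.5},
    {"offset":[-0.04,-0.04,4.5],"rot":[0,0,-0.6],"gripper":1.5},
    {"offset":[-0.04,-0.04,4.5],"rot":[0,0,-0.6],"gripper":1.5},
    {"offset":[-0.04,-0.04,4.5],"rot":[0,0,-0.6],"gripper":1.5}
  ]
}}

```text
time_s: 6.05
eef_pos: [488.1, 64.5, 100.2]
ee_rot: [0.0, 0.985, -0.173, 0.0]
force: [-0.0, 0.5, -0.5]
grip_width: 0.295
grip_force: 40.1
```

```bash
python3 - <<'E'
from h import *
s=sense();c=capture("wrist");A=R.from_quat(np.roll(s["ee_rot"],-1))
print(s["time_s"],s["eef_pos"],s["force"])
g=c["color"].min(2);h=s["eef_pos"][2]-62.7
m=np.zeros_like(g);m[0:112,292:350]=(g[0:112,292:350]>100)
C=max(cv2.findContours(m,0,1)[0],key=cv2.contourArea);r=cv2.minAreaRect(C);print(r)
T=A.inv().apply(pix2w(c,cv2.boxPoints(r),9,s)-s["eef_pos"]);print(T.round(1),T.mean(0))
for row in(10,40,80):
    x=np.where(g[row,240:400]>100)[0]+240;T=A.inv().apply(pix2w(c,[[x.min()-.5,row],[x.max()+.5,row]],h,s)-s["eef_pos"]);print(T.round(1),T.mean(0).round(2))
E
```

```text
6.05 [488.14596628  64.47497617 100.22262109] [-0.03246984  0.5009974  -0.50408168]
((323.0, 63.0), (64.0, 24.0), 90.0)
[[107.6  -4.9  91.2]
 [107.6   6.9  91.2]
 [ 77.9   7.2  91.2]
 [ 77.8  -5.1  91.2]] [92.72982996  1.01730134 91.22809503]
[[108.1 -18.8  62.7]
 [108.1  19.3  62.7]] [108.08   0.23  62.71]
[[ 97.3 -32.2  62.7]
 [ 97.2  19.3  62.7]] [97.23 -6.46 62.71]
[[ 82.  -19.   62.7]
 [ 82.   19.1  62.7]] [8.196e+01 3.000e-02 6.270e+01]
```

Block is now 0.8 mm off-centre between the jaws, so I'll correct that, lower and release slowly.

Request:
{"op": "step_arm", "data": {
  "plan": [
    {"offset":[0,0.08,0.6],"rot":[0,0,0],"gripper":1.5},
    {"offset":[0,0.08,1.3],"rot":[0,0,0],"gripper":1.5},
    {"offset":[0,0.08,1.9],"rot":[0,0,0],"gripper":1.5},
    {"offset":[0,0.08,2.3],"rot":[0,0,0],"gripper":1.5},
    {"offset":[0,0.08,2.35],"rot":[0,0,0],"gripper":1.5},
    {"offset":[0,0.08,2.35],"rot":[0,0,0],"gripper":1.5},
    {"offset":[0,0.08,2.35],"rot":[0,0,0],"gripper":1.5}
  ]
}}

```text
time_s: 6.8
eef_pos: [487.5, 64.0, 76.6]
ee_rot: [0.0, 0.985, -0.173, -0.0]
force: [-4.4, 0.4, 6.8]
grip_width: 0.29
grip_force: 41.7
```

```bash
python3 - <<'E'
from h import *
s=sense();c=capture("wrist");save(c,"w6.png");print(s["time_s"],s["eef_pos"],s["force"])
cv2.imwrite("pics/w6.png",cv2.resize(c["color"][0:220,210:430,::-1],(600,600)))
E
```

```text
6.8 [487.4865479   64.03675584  76.63382182] [-4.39835719  0.36685222  6.76936581]
```

View pics/w6.png

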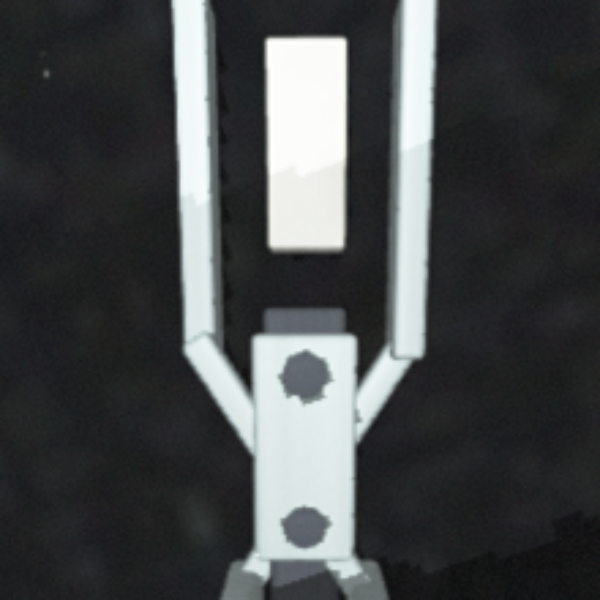

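Down on the table (6.8 N), block at crop column 306 against the jaw mid-line at 305. Releasing gradually.

Request:
{"op": "step_arm", "data": {
  "plan": [
    {"offset":[0,0,0],"rot":[0,0,0],"gripper":2.8},
    {"offset":[0,0,0],"rot":[0,0,0],"gripper":3.3},
    {"offset":[0,0,0],"rot":[0,0,0],"gripper":3.7},
    {"offset":[0,0,0],"rot":[0,0,0],"gripper":4.1},
    {"offset":[0,0,0],"rot":[0,0,0],"gripper":4.5},
    {"offset":[0,0,0],"rot":[0,0,0],"gripper":5},
    {"offset":[0,0,0],"rot":[0,0,0],"gripper":6},
    {"offset":[0,0,0],"rot":[0,0,0],"gripper":7},
    {"offset":[0,0,0],"rot":[0,0,0],"gripper":8},
    {"offset":[0,0,0],"rot":[0,0,0],"gripper":8},
    {"offset":[0,0,0],"rot":[0,0,0],"gripper":8}
  ],
  "squeeze": 20
}}

```text
time_s: 7.95
eef_pos: [487.7, 64.0, 76.4]
ee_rot: [-0.0, 0.985, -0.173, 0.0]
force: [-0.6, 0.0, 0.8]
grip_width: 0.939
grip_force: 0.0
```

Request:
{"op": "step_arm", "data": {
  "plan": [
    {"offset":[0,0,-0.5],"rot":[0,0,0],"gripper":8},
    {"offset":[0,0,-2],"rot":[0,0,0],"gripper":8},
    {"offset":[0,0,-5],"rot":[0,0,0],"gripper":8},
    {"offset":[0,0,-9],"rot":[0,0,0],"gripper":8},
    {"offset":[0,0,-12],"rot":[0,0,0],"gripper":8},
    {"offset":[0,0,-12],"rot":[0,0,0],"gripper":8},
    {"offset":[0,0,-12],"rot":[0,0,0],"gripper":8}
  ]
}}

```text
time_s: 8.65
eef_pos: [487.7, 64.0, 196.7]
ee_rot: [-0.0, 0.985, -0.173, 0.0]
force: [0.4, -0.2, -0.5]
grip_width: 0.936
grip_force: 0.0
```

```bash
python3 - <<'E'
from h import *
s=sense();c=capture("wrist");print(s["time_s"],s["eef_pos"],s["force"])
cv2.imwrite("pics/w7.png",cv2.resize(c["color"][0:250,180:460,::-1],(672,600)))
g=c["color"].min(2);m=(g>100).astype(np.uint8)
for n in(30,45,60,75,90,120,130,160,190): 
    x=np.where(g[n,270:370]>100)[0]+270
    if len(x):print(n,x.min(),x.max())
E
```

```text
8.65 [487.65102889  64.01176571 196.70069612] [ 0.42776368 -0.15624405 -0.48327902]
60 307 334
75 308 334
90 308 334
120 308 334
130 311 331
160 304 338
190 295 345
```

View pics/w7.png

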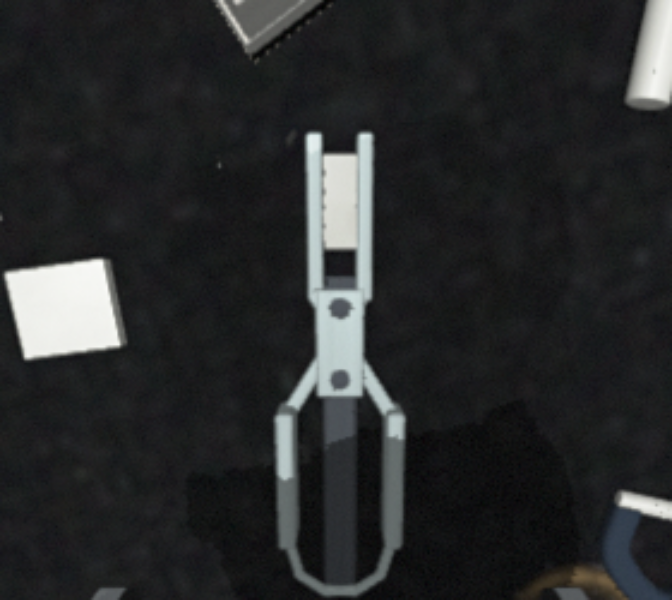

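The tweezers lie flat with the block gripped between both jaws, at crop (340,200) and about midway along them. The robot is clear and the 35 mm block at (65,310) looks undisturbed.

```bash
python3 -c "
from rig import *
print(finish_job())"
```

```text
the job is handed in; nothing more can be done
None
```

The steel tweezers now grip the narrowest gauge block where it lay, flat on the worktop. The robot is clear, neither other block was touched, and the job was handed in at about 8.7 s of robot time (limit 32 s).

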